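# Hold open the hardware chest whose cover may be caught

### The arm

A 6-joint arm with a two-finger parallel gripper is mounted at the origin on the work surface. World frame = base frame: x ahead of the robot, y to its left, z up, the work surface at z = 0. Lengths are in m, angles in rad, forces in N, time in s.
With the tool pointing down it reaches from about 0.25 to 0.775 m from the base axis. Payload 8.9 kg.
Tool frame: the origin (TCP) lies midway between the tips of the shut fingers; the grasp point (between the pads) lies behind it (bot.grip_depth is the z of the grasp point in the tool frame, in m); z points along the fingers, y is the line along which they close (so a half turn about z gives the same grasp; the last joint's range is limited). The gripper opens to 85 mm and grips with 20 to 120 N. Pads are 22 mm wide; open, the fingers measure 114 mm over their backs; the gripper's body (76 mm by 85 mm) begins 54 mm behind the grasp point. The pads swing forward as they close: fully open they stand 13 mm farther back than shut.
Start: joints at [-1.319, 0.291, -0.153, 1.127, 0, 1.431], TCP at [0.2, -0.485, 0.231] pointing down, gripper open.
Joint ranges: [-2.52, 2.52], [-0.91, 1.74], [-1.3, 1.37], [-1.96, 2.02], [-1.52, 1.47], [-3.14, 3.14]. Speed limits (rad/s): [2.22, 2.22, 2.79, 3.14, 3.14, 3.14].

### API

Orientations are given as a unit quaternion [w, x, y, z].
In Python, from workcell import bot, cams gives the robot as it stands.
- The arm moves only by the shell command python3 -m creep 'ROWS' [FORCE]. ROWS is JSON, a list that holds one entry, the list of rows, each a list of 5 numbers: the shift along the tool's x, y, z in m, then the turn about the tool's z in rad, then the finger opening in m, from 0 to 0.0854. A call has 1 to 10 rows; each row is the pose to reach, as a shift and turn from the pose commanded when the call began, along the tool's axes at that moment; what a row does not reach only later rows make up. A row lasts 1/8 s, in which the tool goes at most 62.5 mm and 10.7 degrees, less where a joint would pass 70% of its speed; a pose out of reach is approached as far as the arm can. A call with a gripper value outside its range is refused whole. The fingers move at their own pace and stop on an object; FORCE is the grip in N (left out, the last holds). Time passes only in rows, so rows that repeat a pose let the fingers close. It gives the time, the measured TCP pose, the force, the opening and the grip force at its end, in the units of the state.
- bot.state(): the state, without advancing time (a new reading comes with each control period).
- cams.camera(name): name is "scene" or "top" or "wrist"; returns (picture, depth): 420x560x3 uint8, red, green, blue; 420x560 float32, m along the optical axis (not along the pixel's ray), 0 where there is no reading.
- cams.camera_params(name): a dict with "vertical_fov" (degrees; the focal length in pixels is half the picture's height over the tangent of half this angle, whatever the lens; pixels are square), "cx", "cy" (the principal point, pixels), "R" (3x3) and "t" (3): a world point X has camera coordinates R X + t; the wrist camera has in their place "T_tool_cam" (4x4, takes a point from camera to tool coordinates, whose origin is the TCP and whose axes are the flange's). Camera axes: x right, y down, z forward; pixel columns grow to the right and rows downward; lengths in m; the calibration is good to about 2 mm. A picture is of the moment at which its call begins: read the wrist's pose just before it. camera_params takes no time and is no camera call.
- bot.sign_off(): hands the job in; it is judged then, once.
The state is a dict: "time_s": time; "q": joint angles; "joint_vel": joint speeds; "joint_torque": joint torques, N m; "tcp_pos": TCP position; "tcp_rot": TCP orientation; "contact_force": force on the tool from outside, world axes, zero at the start; "torque": the same for the moment, N m; "gripper_width": opening from 0.0 (shut) to 1.0 (fully open); "grasp_force": force on a finger pad.
Only numpy, scipy, OpenCV 4.12 (cv2) and the standard library are available. Lean on these libraries where they do the work, as an engineer would, in place of code of your own. Each camera call takes 0.05 s, during which the arm holds its last target. There are 200 camera calls.

### The job

Hold the yellow cover of the blue hardware chest open so that a workmate can take hinges out: first, before moving the red release, tug the cover up by its bar to learn whether its hidden catch is caught; if it is, slide the release away from the bar, right to the far end of its slot, before lifting. Raise the cover to about 45 degrees without ever letting it drop, and finish while still holding it there in the gripper, because it falls shut by itself; leave the glue bottle, tape roll and screwdriver where they are.

Things in the scene. Friction and masses are not known exactly. Their poses are not given: they have to be found in the camera images.
- chest: blue and grey steel chest, bolted down: 180 mm (x, front to back) by 280 mm (y) by 120 mm high; origin at the centre of its underside, z up, its front faces its own -x. Its part from y = -140 to +60 mm is an open compartment under the yellow cover; its part from y = +60 to +140 mm is a closed grey housing, 120 mm high, with the red release on top. A catch hidden inside may or may not hold the cover; nothing outside shows it, and the release stands at its start either way
- lid (a joint): angle of the yellow cover, rad: 0 shut, grows as its front edge rises, stop at 1.1. Hinge axis along the chest's y at the back edge (hinge). It weighs 0.35 to 0.7 kg and falls shut from any angle (lifting at the bar takes about 2 to 5 N). When caught it still has play: it rises about 0.05 rad (12 mm at the bar) and then stops hard; pulling harder does not free it
- hinge (a point): middle of the cover's hinge line, in the chest's frame at (90, -40, 123) mm; the axis is the chest's y axis
- bar (a point): middle of the cover's steel pull bar, a round bar 12 mm in diameter and 122 mm long, parallel to the chest's y, 50 mm in front of the chest's front face (its two arms join it 55 mm either side of this point). Cover shut: at (-140, -40, 135) mm in the chest's frame, 230 mm in front of and 12 mm above the hinge line; it moves with the cover. Can be pinched from above with one finger before and one behind it, and turns in the fingers
- release (a joint): travel of the red release, m: 0 at the start, 0.030 at the far end of its slot; it slides along the chest's +x (away from the bar's side), needs 2 to 6 N and stays where it is left. Pushed to the end (over 0.025) it frees the catch for good, provided that the cover is not being pulled up meanwhile
- knob (a point): centre of the red release's grip, a block 18 mm (x) by 26 mm (y) by 34 mm high that stands on the grey housing; at the start at (-20, 100, 138) mm in the chest's frame; its top is at 155 mm and the housing's top at 120 mm. Can be pinched from above or pushed
- glue: standing yellow glue bottle, 56 mm in diameter, 150 mm high, origin at the centre of its underside, to the chest's -y side; leave alone
- tape: blue tape roll lying flat, 100 mm across, 30 mm high, origin at the centre of its underside, to the chest's +y side; leave alone
- driver: orange-handled screwdriver, lying along its own x, handle to its -x, on the table beside the front corner of the grey housing; leave alone

How it is judged:
By the outcome, as a careful person would: the job done as asked, in the order asked, and still so for the second after the job is handed in, while the arm keeps its last pose, push and grip.
It also fails if it takes over 50 s, if anything falls off the work surface, if the arm or the gripper's body presses on something with over 40 N, if the wrist force passes 120 N, or if a joint passes its speed limit or range.

## Working session

There is one attempt and no reset: what is moved stays moved. The work goes in short steps, Python scripts to look and compute and a shell command to move; the robot and the scene stay as the last step left them, time stands still between calls to the robot, and variables do not carry over. Pictures are saved under pics/ and viewed, at most 10 in all, crops included, and the job is handed in when it is done.

```bash
mkdir -p pics; ls; python3 - <<'E'
from workcell import bot,cams
import cv2,numpy as np
print(bot.state(), bot.grip_depth)
for n in("scene","top"):
    p,d=cams.camera(n); cv2.imwrite(f"pics/{n}0.png",p[...,::-1]); np.save(f"pics/{n}0.npy",d); print(n,cams.camera_params(n))
print(cams.camera_params("wrist"))
E
```

```text
pics
{'time_s': 0.0, 'q': array([-1.31932946e+00,  2.91249714e-01, -1.54123593e-01,  1.12671049e+00,
       -3.99310324e-05,  1.43152526e+00]), 'joint_vel': array([-0.00113075, -0.00156185,  0.0012065 ,  0.0008168 ,  0.00012362,
        0.00106164]), 'joint_torque': array([ 3.34779434e-03, -5.37151337e+01,  3.31361747e+01,  1.61819381e-02,
        2.45039455e-04, -7.92268811e-07]), 'tcp_pos': array([ 0.19985165, -0.48499536,  0.23074921]), 'tcp_rot': array([-6.41603929e-04,  9.80975904e-01,  1.94128466e-01, -5.60274051e-05]), 'contact_force': array([ 0.63556547, -0.67979718, -0.41034987]), 'torque': array([ 0.05848502, -0.01475857, -0.02095975]), 'grasp_force': 0.0, 'gripper_width': 1.0022267517002486} -0.0187
scene {'vertical_fov': 42.031761826103235, 'cx': 274.6656568527671, 'cy': 207.78524022938248, 'R': array([[ 0.72627976,  0.68737491, -0.00578322],
       [ 0.56637797, -0.60315965, -0.56161769],
       [-0.38953011,  0.40461607, -0.82737666]]), 't': array([-0.4540128 , -0.26806434,  1.53595552])}
top {'vertical_fov': 55.90324936140648, 'cx': 285.0416976907801, 'cy': 209.86793490507608, 'R': array([[-0.02100141, -0.99977786, -0.00178229],
       [-0.98710843,  0.02101812, -0.15866691],
       [ 0.15866913, -0.00157292, -0.98733056]]), 't': array([0.04855433, 0.59183995, 0.97231264])}
{'vertical_fov': 62.46011034776257, 'cx': 277.6156957204975, 'cy': 210.8399601517418, 'T_tool_cam': array([[-1.68079766e-03, -9.64191060e-01, -2.65203269e-01,
         6.64104425e-02],
       [ 9.99998400e-01, -1.78279046e-03,  1.43873242e-04,
         2.19168558e-04],
       [-6.11523152e-04, -2.65202603e-01,  9.64192515e-01,
        -1.42886978e-01],
       [ 0.00000000e+00,  0.00000000e+00,  0.00000000e+00,
         1.00000000e+00]])}
```

View pics/top0.png

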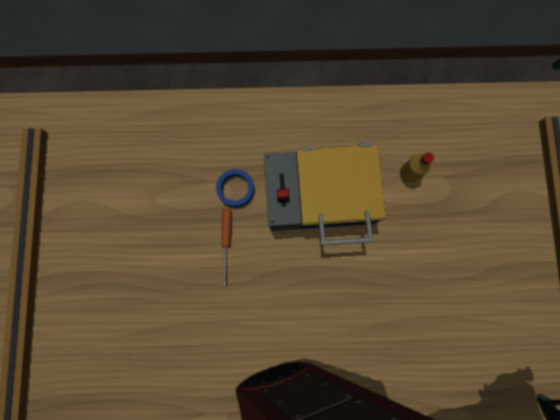

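View pics/scene0.png

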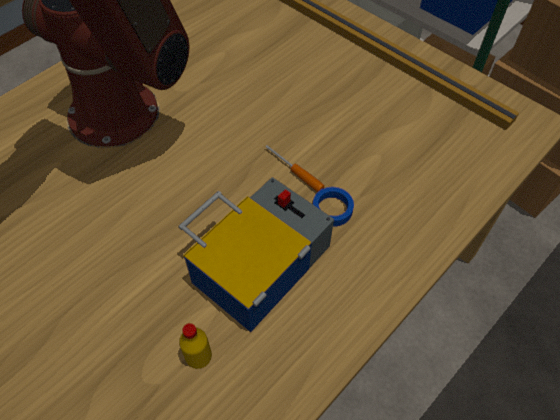

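The top view shows the chest with its bar from about (322,244) to (373,239) and the red knob at (283,195). The tape is at (235,188), the driver at (226,240) and the glue at (420,165). The cover is shut. Next I'll measure the chest pose.

```bash
cat > h.py <<'E'
import numpy as np,cv2
from workcell import bot,cams
from scipy.spatial.transform import Rotation as Rn
def tool():
    s=bot.state(); w=s['tcp_rot']; return s,Rn.from_quat([w[1],w[2],w[3],w[0]]).as_matrix(),s['tcp_pos']
def cloud(n,d,pose=None):
    c=cams.camera_params(n); f=210/np.tan(np.radians(c['vertical_fov']/2))
    v,u=np.mgrid[:420,:560]; X=np.stack([(u-c['cx'])*d/f,(v-c['cy'])*d/f,d],-1)
    if n!='wrist': return (X-c['t'])@np.array(c['R'])
    T=c['T_tool_cam']; X=X@T[:3,:3].T+T[:3,3]
    return X@pose[0].T+pose[1]
E
python3 - <<'E'
from h import *
for n in("top","scene"):
    p=cv2.imread(f"pics/{n}0.png"); W=cloud(n,np.load(f"pics/{n}0.npy"))
    h=cv2.cvtColor(p,cv2.COLOR_BGR2HSV); z=W[...,2]
    m=(h[...,0]>20)&(h[...,0]<32)&(h[...,1]>180)&(z>.1)&(z<.14)
    k,l,st,_=cv2.connectedComponentsWithStats(m.astype(np.uint8)); i=1+st[1:,4].argmax(); P=W[l==i]
    r=cv2.minAreaRect((P[:,:2]*1000).astype(np.float32)); print(n,"lid",r,cv2.boxPoints(r).round(),np.median(P[:,2]))
    m=((h[...,0]<6)|(h[...,0]>174))&(h[...,1]>180)&(z>.135)&(z<.17); m&=(abs(W[...,1])<.3)
    # red top candidates
    k,l,st,c=cv2.connectedComponentsWithStats(m.astype(np.uint8))
    for j in range(1,k):
        if st[j,4]>8: Q=W[l==j];Q=Q[Q[:,2]>.15]; print("red",c[j],st[j,4],Q.mean(0) if len(Q) else W[l==j].mean(0))
    a=(slice(225,250),slice(310,385)) if n=="top" else (slice(190,250),slice(175,245))
    Q=W[a][(z[a]>.12)&(z[a]<.16)&(h[a][...,1]<90)]; print("bar",len(Q),Q.mean(0)); print(cv2.minAreaRect((Q[:,:2]*1000).astype(np.float32)))
    if n=="top":print((Q[np.argsort(Q[:,0])]*1000).round()[:40].tolist())
E
```

```text
top lid ((683.2456665039062, -306.0208740234375), (14.136940956115723, 5.884733200073242), 85.04493713378906) [[ 680. -313.]
 [ 686. -313.]
 [ 687. -299.]
 [ 681. -299.]] 0.11551512684894985
red [424.40625 158.4375 ] 32 [ 0.69365562 -0.29589156  0.15248482]
red [282.525  193.7875] 80 [0.61491039 0.04090557 0.15529247]
bar 384 [ 0.50975884 -0.10343761  0.13960236]
((518.3280029296875, -105.40379333496094), (122.08259582519531, 44.9337272644043), 89.85792541503906)
[[496.0, -73.0, 137.0], [496.0, -52.0, 143.0], [496.0, -61.0, 140.0], [496.0, -66.0, 138.0], [496.0, -69.0, 136.0], [496.0, -71.0, 136.0], [496.0, -64.0, 137.0], [496.0, -57.0, 139.0], [496.0, -50.0, 140.0], [496.0, -59.0, 137.0], [496.0, -47.0, 140.0], [496.0, -55.0, 138.0], [496.0, -45.0, 138.0], [498.0, -101.0, 139.0], [498.0, -103.0, 138.0], [498.0, -84.0, 141.0], [498.0, -89.0, 140.0], [498.0, -106.0, 135.0], [498.0, -94.0, 138.0], [498.0, -99.0, 136.0], [498.0, -77.0, 142.0], [498.0, -92.0, 138.0], [498.0, -82.0, 140.0], [498.0, -80.0, 140.0], [498.0, -87.0, 137.0], [498.0, -73.0, 141.0], [498.0, -66.0, 143.0], [498.0,
[... 218 characters left out ...]
.0], [498.0, -47.0, 143.0], [499.0, -45.0, 140.0], [499.0, -138.0, 136.0]]
scene lid ((640.1383666992188, -98.84786987304688), (185.3550567626953, 198.03070068359375), 2.70820951461792) [[ 543.   -4.]
 [ 552. -202.]
 [ 737. -193.]
 [ 728.    4.]] 0.12627847619634286
red [125.72727273  78.54545455] 11 [0.07352234 0.02466422 0.15860023]
red [79.         86.88888889] 9 [ 0.02256824 -0.072658    0.16089282]
red [283.69747899 196.76470588] 119 [0.61745879 0.03779788 0.15459987]
red [192.41666667 326.5       ] 24 [ 0.69642467 -0.29854097  0.15130079]
bar 536 [ 0.52156451 -0.1071655   0.13739364]
((534.3355102539062, -104.48474884033203), (77.28899383544922, 121.41236877441406), 2.4378132820129395)
```

```bash
cat >> h.py <<'E'
def to(P,yaw):  # tool shift+turn to put TCP at P with tool y along chest x (yaw)
    s,R,p=tool(); a=np.arctan2(R[1,1],R[0,1]); t=-((yaw-a+np.pi)%(2*np.pi)-np.pi)
    return (R.T@(np.array(P)-p)).round(4),round(t,4)
E
python3 - <<'E'
from h import *
print(to([.502,-.106,.215],np.radians(2.7)))
E
```

```text
(array([ 0.4237, -0.2354,  0.0161]), np.float64(-1.2271))
```

```bash
python3 -m creep '[[[0.424,-0.235,0.016,-1.227,0.045],[0.424,-0.235,0.016,-1.227,0.045],[0.424,-0.235,0.016,-1.227,0.045],[0.424,-0.235,0.016,-1.227,0.045],[0.424,-0.235,0.016,-1.227,0.045],[0.424,-0.235,0.016,-1.227,0.045],[0.424,-0.235,0.016,-1.227,0.045],[0.424,-0.235,0.016,-1.227,0.045],[0.424,-0.235,0.016,-1.227,0.045],[0.424,-0.235,0.016,-1.227,0.045]]]' 40
python3 -m creep '[[[0,0,0,0,0.045],[0,0,0,0,0.045]]]'
python3 - <<'E'
from h import *
s,R,p=tool(); print(s['time_s'],p,R.round(3).tolist(),s['gripper_width'],s['q'])
im,d=cams.camera("wrist"); cv2.imwrite("pics/w1.png",im[...,::-1]); np.save("pics/w1.npy",d); np.savez("pics/w1p.npz",R=R,p=p)
E
```

```text
time_s: 1.35
tcp_pos: [0.5021, -0.1066, 0.215]
tcp_rot: [-0.0, 0.69, 0.724, -0.0]
contact_force: [-0.0, 0.3, 0.2]
gripper_width: 0.528
grasp_force: 0.0
time_s: 1.6
tcp_pos: [0.5021, -0.1075, 0.2154]
tcp_rot: [0.0, 0.691, 0.723, -0.0]
contact_force: [-0.6, -0.2, -0.2]
gripper_width: 0.526
grasp_force: 0.0
1.6 [ 0.5021054  -0.10747616  0.21541768] [[-0.045, 0.999, 0.0], [0.999, 0.045, -0.0], [-0.0, 0.0, -1.0]] 0.5257799712887414 [-3.53293262e-01  2.78519042e-01 -2.13103102e-01  1.07908399e+00
 -4.64138866e-05  1.17210973e+00]
```

View pics/w1.png

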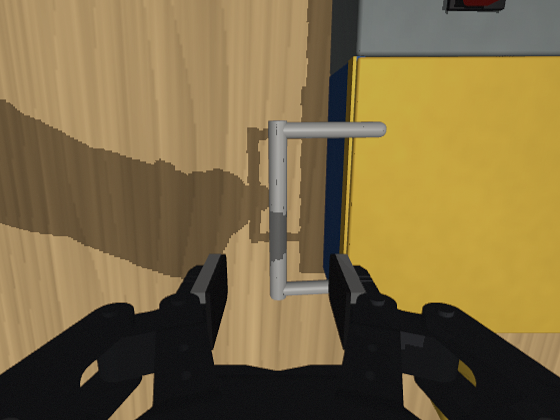

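The bar runs from (278,122) to (278,297), midway between the fingers at about (205,290) and (350,290). The knob is visible at (475,5). I'll measure the bar accurately now.

```bash
python3 - <<'E'
from h import *
z=np.load("pics/w1p.npz"); W=cloud("wrist",np.load("pics/w1.npy"),(z['R'],z['p']))
im=cv2.imread("pics/w1.png"); sat=cv2.cvtColor(im,cv2.COLOR_BGR2HSV)[...,1]
S=(slice(140,285),slice(262,296)); Q=W[S]; m=(Q[...,2]>.125)&(Q[...,2]<.16); Q=Q[m]
print("bar",len(Q),Q.mean(0),Q.min(0),Q.max(0)); c=np.polyfit(Q[:,1],Q[:,0],1); print("yaw deg",-np.degrees(np.arctan(c[0])))
E_=W[118:300,270:286]; E_=E_[(E_[...,2]>.125)&(E_[...,2]<.16)]; print("ends y",E_[:,1].min(),E_[:,1].max())
h=cv2.cvtColor(im,cv2.COLOR_BGR2HSV)
print("tool frame bar centre",z['R'].T@(Q.mean(0)-z['p']))
E
```

```text
bar 2641 [ 0.50128689 -0.10273297  0.13970068] [ 0.49316327 -0.15554232  0.1331018 ] [ 0.51585035 -0.05543505  0.14304014]
yaw deg 3.2349980074841627
ends y -0.16520223290456607 -0.043454136032650165
tool frame bar centre [ 0.00478133 -0.00060736  0.07571659]
```

```bash
python3 -m creep '[[[0.003,-0.001,0.03,0,0.045],[0.003,-0.001,0.06,0,0.045],[0.003,-0.001,0.085,0,0.045],[0.003,-0.001,0.099,0,0.045],[0.003,-0.001,0.099,0,0.045]]]'
python3 -m creep '[[[0,0,0,0,0.005],[0,0,0,0,0.005],[0,0,0,0,0.005],[0,0,0,0,0.005],[0,0,0,0,0.005]]]' 50
```

```text
time_s: 2.28
tcp_pos: [0.5008, -0.1038, 0.1158]
tcp_rot: [-0.001, 0.69, 0.723, -0.0]
contact_force: [-0.3, 0.3, 0.6]
gripper_width: 0.524
grasp_force: 0.0
time_s: 2.9
tcp_pos: [0.5019, -0.104, 0.1173]
tcp_rot: [0.001, 0.69, 0.724, 0.0]
contact_force: [-1.9, -0.3, 6.9]
gripper_width: 0.121
grasp_force: 48.7
```

```bash
python3 -m creep '[[[0,0,-0.003,0,0.005],[0,0,-0.005,0,0.005],[0,0,-0.007,0,0.005],[0,0,-0.007,0,0.005]]]'
python3 -m creep '[[[0,0,-0.001,0,0.005],[0,0.0005,-0.002,0,0.005],[0,0.0005,-0.003,0,0.005],[0,0.0005,-0.003,0,0.005]]]'
```

```text
time_s: 3.4
tcp_pos: [0.5023, -0.1039, 0.1237]
tcp_rot: [0.001, 0.69, 0.724, 0.0]
contact_force: [4.5, -1.3, -3.1]
gripper_width: 0.119
grasp_force: 48.7
time_s: 3.9
tcp_pos: [0.5025, -0.1039, 0.1265]
tcp_rot: [0.0, 0.69, 0.724, 0.0]
contact_force: [5.7, -2.2, -3.7]
gripper_width: 0.119
grasp_force: 48.7
```

```bash
python3 -m creep '[[[0,0.0005,-0.001,0,0.005],[0,0.001,-0.002,0,0.005],[0,0.001,-0.003,0,0.005],[0,0.001,-0.003,0,0.005]]]'
python3 -m creep '[[[0,0,-0.001,0,0.005],[0,0.0005,-0.002,0,0.005],[0,0.0005,-0.003,0,0.005],[0,0.0005,-0.003,0,0.005]]]'
```

```text
time_s: 4.4
tcp_pos: [0.5027, -0.1038, 0.1293]
tcp_rot: [0.0, 0.69, 0.723, -0.0]
contact_force: [3.1, -3.9, -4.2]
gripper_width: 0.117
grasp_force: 48.7
time_s: 4.9
tcp_pos: [0.5028, -0.1038, 0.131]
tcp_rot: [-0.001, 0.69, 0.723, -0.001]
contact_force: [6.0, -6.4, -18.2]
gripper_width: 0.121
grasp_force: 48.7
```

```bash
python3 -m creep '[[[0,0,-0.001,0,0.005],[0,0,-0.0015,0,0.005],[0,0,-0.0015,0,0.005]]]'
```

```text
time_s: 5.28
tcp_pos: [0.503, -0.1037, 0.132]
tcp_rot: [-0.001, 0.69, 0.723, -0.0]
contact_force: [8.3, -6.9, -26.2]
gripper_width: 0.116
grasp_force: 48.5
```

The cover is caught: the force jumped from 4 to 26 N at the end of its play. I'll lower it gently, let go, and go to the release.

```bash
python3 -m creep '[[[0,0,0.003,0,0.005],[0,-0.001,0.006,0,0.005],[0,-0.001,0.009,0,0.005],[0,-0.002,0.012,0,0.005],[0,-0.002,0.014,0,0.005],[0,-0.002,0.016,0,0.005],[0,-0.002,0.0175,0,0.005],[0,-0.002,0.0175,0,0.005]]]'
```

```text
time_s: 6.28
tcp_pos: [0.5019, -0.1039, 0.1173]
tcp_rot: [0.001, 0.69, 0.724, 0.0]
contact_force: [0.8, -3.4, 8.5]
gripper_width: 0.118
grasp_force: 52.5
```

```bash
python3 -m creep '[[[0,0,0,0,0.045],[0,0,0,0,0.045],[0,0,0,0,0.045],[0,0,-0.03,0,0.045],[0,0,-0.07,0,0.045],[0,0,-0.1,0,0.045],[0.05,0.04,-0.1,0,0.045],[0.1,0.08,-0.1,0,0.045],[0.141,0.118,-0.1,0,0.045],[0.141,0.118,-0.1,0,0.045]]]'
python3 - <<'E'
from h import *
s,R,p=tool(); print(s['time_s'],p,s['gripper_width'])
im,d=cams.camera("wrist"); cv2.imwrite("pics/w2.png",im[...,::-1]); W=cloud("wrist",d,(R,p))
h=cv2.cvtColor(im,cv2.COLOR_RGB2HSV); z=W[...,2]
m=((h[...,0]<8)|(h[...,0]>172))&(h[...,1]>120)&(z>.148)&(z<.165); Q=W[m]
print(len(Q),np.median(Q,0),np.percentile(Q,[3,97],axis=0)); print("tool frame",R.T@(np.percentile(Q,[3,97],axis=0).mean(0)-p))
E
```

```text
time_s: 7.52
tcp_pos: [0.6139, 0.046, 0.2152]
tcp_rot: [-0.001, 0.689, 0.725, 0.0]
contact_force: [-0.1, -0.1, 0.8]
gripper_width: 0.529
grasp_force: 0.0
7.525 [0.61389271 0.04603787 0.21516113] 0.529143923175048
1144 [0.61408512 0.04307866 0.15489842] [[0.60580572 0.03041268 0.15055144]
 [0.62249228 0.05415167 0.15616293]]
tool frame [-0.00382074  0.00010309  0.0618004 ]
```

View pics/w2.png

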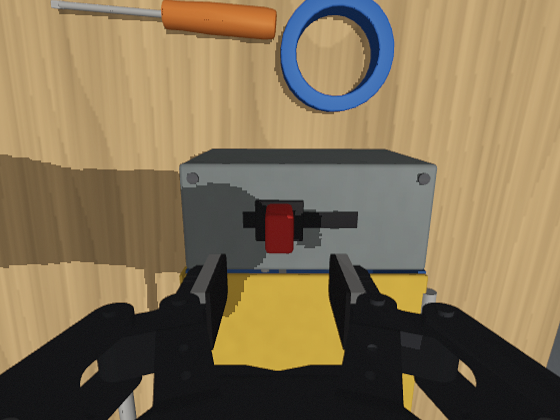

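The red knob at (279,228) is centred between the fingers, and its slot runs right (chest +x) to (357,219). The cover is shut. Next I descend and pinch it.

```bash
python3 -m creep '[[[-0.003,0,0.03,0,0.045],[-0.003,0,0.06,0,0.045],[-0.003,0,0.084,0,0.045],[-0.003,0,0.084,0,0.045],[-0.003,0,0.084,0,0.01],[-0.003,0,0.084,0,0.01],[-0.003,0,0.084,0,0.01],[-0.003,0,0.084,0,0.01]]]' 30
python3 -m creep '[[[0,0.006,0,0,0.01],[0,0.012,0,0,0.01],[0,0.018,0,0,0.01],[0,0.024,0,0,0.01],[0,0.028,0,0,0.01],[0,0.028,0,0,0.01]]]'
```

```text
time_s: 8.57
tcp_pos: [0.6149, 0.0393, 0.1341]
tcp_rot: [0.002, 0.69, 0.723, 0.001]
contact_force: [5.4, -0.5, 0.2]
gripper_width: 0.203
grasp_force: 35.8
time_s: 9.32
tcp_pos: [0.6418, 0.0406, 0.1341]
tcp_rot: [0.001, 0.69, 0.723, 0.001]
contact_force: [-0.4, -1.7, 6.2]
gripper_width: 0.201
grasp_force: 36.7
```

```bash
python3 -m creep '[[[0,0.002,0,0,0.01],[0,0.004,0,0,0.01],[0,0.004,0,0,0.01]]]'
python3 -m creep '[[[0,0.001,0,0,0.01],[0,0.002,0,0,0.01],[0,0.002,0,0,0.01]]]'
```

```text
time_s: 9.7
tcp_pos: [0.6449, 0.0408, 0.1341]
tcp_rot: [0.001, 0.69, 0.723, 0.0]
contact_force: [-2.0, -2.1, 8.3]
gripper_width: 0.202
grasp_force: 37.0
time_s: 10.07
tcp_pos: [0.6451, 0.0408, 0.134]
tcp_rot: [-0.0, 0.69, 0.723, -0.001]
contact_force: [-11.1, -2.0, 13.9]
gripper_width: 0.206
grasp_force: 37.8
```

```bash
python3 -m creep '[[[0,0,0,0,0.045],[0,0,0,0,0.045],[0,0,0,0,0.045],[0,0,-0.04,0,0.045],[0,0,-0.085,0,0.045],[-0.05,-0.05,-0.085,0,0.045],[-0.09,-0.1,-0.085,0,0.045],[-0.138,-0.15,-0.085,0,0.045],[-0.138,-0.152,-0.085,0,0.045],[-0.138,-0.152,-0.085,0,0.045]]]'
python3 - <<'E'
from h import *
print(to([.501,-.104,.116],np.radians(3)))
im,d=cams.camera("top"); cv2.imwrite("pics/t2.png",cv2.resize(im[120:270,200:440,::-1],None,fx=3,fy=3))
W=cloud("top",d);h=cv2.cvtColor(im,cv2.COLOR_RGB2HSV)
m=((h[...,0]<6)|(h[...,0]>174))&(h[...,1]>180)&(W[...,2]>.15)&(W[...,2]<.165)&(abs(W[...,1])<.1); print(W[m].mean(0) if m.any() else None)
E
```

```text
time_s: 11.32
tcp_pos: [0.5013, -0.1042, 0.2177]
tcp_rot: [0.0, 0.691, 0.723, 0.0]
contact_force: [-0.2, 0.7, -0.1]
gripper_width: 0.527
grasp_force: 0.0
(array([ 0.0003, -0.0003,  0.1017]), np.float64(-0.0072))
[0.64433215 0.04272756 0.15551802]
```

View pics/t2.png

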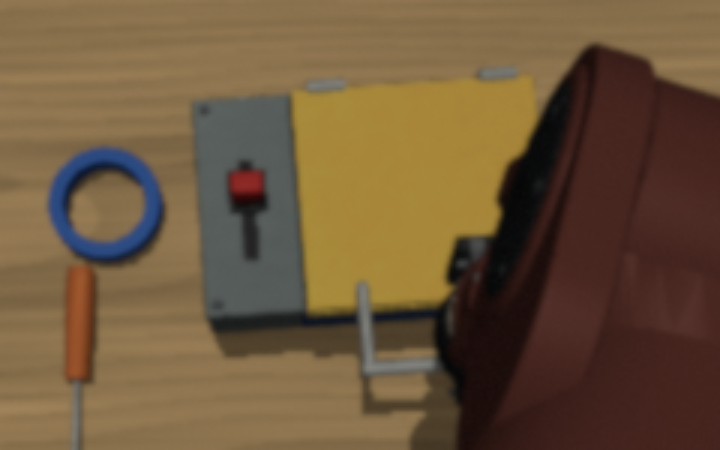

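The release is at its far end (knob at (246,185), moved 29.4 mm) and the cover is still shut. I'll regrip the bar.

```bash
python3 -m creep '[[[0,0,0.04,-0.007,0.045],[0,0,0.08,-0.007,0.045],[0,0,0.1,-0.007,0.045],[0,0,0.1015,-0.007,0.045],[0,0,0.1015,-0.007,0.045],[0,0,0.1015,-0.007,0.005],[0,0,0.1015,-0.007,0.005],[0,0,0.1015,-0.007,0.005],[0,0,0.1015,-0.007,0.005],[0,0,0.1015,-0.007,0.005]]]' 60
python3 -m creep '[[[0,0.0005,-0.005,0,0.005],[0,0.001,-0.01,0,0.005],[0,0.0015,-0.015,0,0.005],[0,0.002,-0.02,0,0.005],[0,0.0025,-0.023,0,0.005],[0,0.0025,-0.023,0,0.005]]]'
```

```text
time_s: 12.62
tcp_pos: [0.5019, -0.1038, 0.1167]
tcp_rot: [0.001, 0.688, 0.726, 0.0]
contact_force: [-0.8, 2.3, 5.9]
gripper_width: 0.12
grasp_force: 58.5
time_s: 13.38
tcp_pos: [0.5041, -0.1036, 0.1391]
tcp_rot: [0.0, 0.688, 0.726, 0.0]
contact_force: [2.5, -1.3, -2.6]
gripper_width: 0.113
grasp_force: 58.5
```

```bash
python3 -m creep '[[[0,0.002,-0.0113,0,0.005],[0,0.0047,-0.0226,0,0.005],[0,0.0078,-0.0336,0,0.005],[0,0.0115,-0.0445,0,0.005],[0,0.0158,-0.0552,0,0.005],[0,0.0205,-0.0657,0,0.005],[0,0.0258,-0.0759,0,0.005],[0,0.0316,-0.0859,0,0.005],[0,0.0316,-0.0859,0,0.005]]]'
```

```text
time_s: 14.5
tcp_pos: [0.5342, -0.1021, 0.2255]
tcp_rot: [-0.001, 0.688, 0.726, -0.001]
contact_force: [-8.3, -5.9, 0.7]
gripper_width: 0.116
grasp_force: 58.7
```

```bash
python3 -m creep '[[[0,0.0055,-0.0098,0,0.005],[0,0.012,-0.0194,0,0.005],[0,0.0193,-0.0285,0,0.005],[0,0.0269,-0.0371,0,0.005],[0,0.035,-0.0453,0,0.005],[0,0.0409,-0.0508,0,0.005],[0,0.0409,-0.0508,0,0.005],[0,0.0409,-0.0508,0,0.005]]]'
python3 - <<'E'
from h import *
im,d=cams.camera("scene"); cv2.imwrite("pics/s3.png",im[...,::-1])
W=cloud("scene",d);h=cv2.cvtColor(im,cv2.COLOR_RGB2HSV)
m=(h[...,0]>20)&(h[...,0]<32)&(h[...,1]>150)&(W[...,2]>.13)&(W[...,2]<.3)&(W[...,0]>.5)&(W[...,1]>-.24)&(W[...,1]<.02)
P=W[m]; c=P.mean(0); n=np.linalg.svd(P-c,full_matrices=False)[2][2]; print(len(P),c,n,"tilt",np.degrees(np.arccos(abs(n[2]))))
E
```

```text
time_s: 15.5
tcp_pos: [0.5743, -0.1001, 0.2769]
tcp_rot: [-0.001, 0.688, 0.726, -0.002]
contact_force: [-12.3, -5.2, 10.0]
gripper_width: 0.114
grasp_force: 59.1
7837 [ 0.66391494 -0.10238087  0.19273546] [0.68892734 0.03228807 0.7241109 ] tilt 43.605064586988185
```

View pics/s3.png

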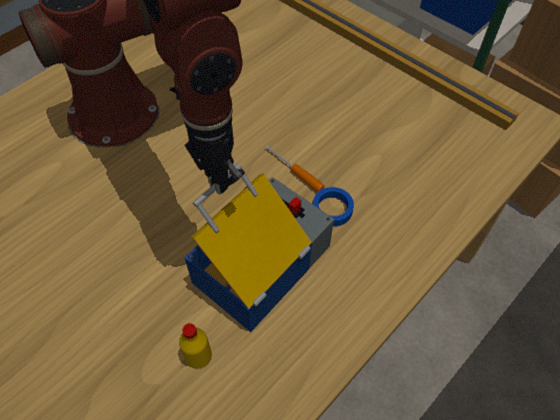

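The scene view shows the cover raised (about 44° by plane fit), gripped at its bar near (225,185). The glue, tape and driver haven't moved. I'll ease the slight radial preload and check that it holds.

```bash
python3 -m creep '[[[0,-0.0005,-0.0015,0,0.005],[0,-0.0005,-0.0025,0,0.005],[0,-0.0005,-0.0025,0,0.005],[0,-0.0005,-0.0025,0,0.005],[0,-0.0005,-0.0025,0,0.005],[0,-0.0005,-0.0025,0,0.005]]]'
python3 - <<'E'
from h import *
im,d=cams.camera("scene")
W=cloud("scene",d);h=cv2.cvtColor(im,cv2.COLOR_RGB2HSV)
m=(h[...,0]>20)&(h[...,0]<32)&(h[...,1]>150)&(W[...,2]>.13)&(W[...,2]<.3)&(W[...,0]>.5)&(W[...,1]>-.24)&(W[...,1]<.02)
P=W[m]; c=P.mean(0); n=np.linalg.svd(P-c,full_matrices=False)[2][2]; print("tilt",np.degrees(np.arccos(abs(n[2]))),bot.state()['contact_force'],abs(bot.state()['joint_vel']).max())
E
```

```text
time_s: 16.3
tcp_pos: [0.5756, -0.1001, 0.2783]
tcp_rot: [0.0, 0.688, 0.726, -0.0]
contact_force: [-1.2, -5.2, -2.9]
gripper_width: 0.111
grasp_force: 58.7
tilt 44.09056926638635 [-0.58056121 -5.1574176  -3.2043984 ] 0.0015663702445706384
```

The cover is steady at about 44–45°, with only its own weight on the gripper, so I'm handing in.

```bash
python3 -c "
from workcell import bot
print(bot.sign_off())"
```

```text
the job is handed in; nothing more can be done
None
```

The tug showed the cover was caught, so I lowered it, slid the release to the far end of its slot, raised the cover to about 44–45° without a drop, and handed in with the bar still gripped; the last scene view showed the glue, tape and screwdriver where they were.

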